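# Walk a die block round to the welding fence

### The job

The aluminium die block lies turned away from the fence on the welding table. Without grasping or lifting it, walk it round with the fingertips by pushing at its corners (alternate ones, so that it does not wander off) until a long side (either one) faces the fence, and then push it up flat against the fence between its two end lugs. Do not let the block touch the fence or the lugs while it is still askew, keep it flat on the table, and leave the hammer, pipe stub and L-shaped plate where they are.

Things in the scene. Friction and masses are not known exactly. Their poses are not given: they have to be found in the camera images.
- die_block: Heavy plain aluminium block, 90 (its x) by 120 (its y) by 36 mm high, about 0.95 kg (varies by a fifth or so), loose, lying flat; its two long sides are the faces at x = +45 and x = -45 mm and are alike. Top: one dark groove along y and four dark bolt holes (shallow marks, nothing to catch). Origin: centre of its underside, z up. It slides on the table with friction and stops when no longer pushed.
- fence: Fixed grey steel angle, 300 mm long (along its y) and 30 mm high, bolted to the table; it reaches 50 mm behind its face. Origin: on the front face at table level, midway between the lugs. Its x axis points into the fence, away from the robot's side; the block comes from -x. At each end a steel lug stands 15 mm out of the face (towards -x), 30 mm high, 20 mm wide; between the lugs there are 210 mm of clear face (y from -105 to +105 mm).
- pipe_stub: Loose upright steel pipe ring, 48 mm across, 50 mm high, beside the work near the +y end of the fence; leave alone. Origin: centre of its underside.
- gusset: Loose L-shaped flat steel plate, 12 mm thick, legs about 70 and 85 mm, lying beside the work on the +y side; leave alone. Origin: underside, near the middle of its 70 x 30 mm leg (along its x); the other leg (30 mm wide) runs to its +y at x = -20 mm, as far as y = 85 mm.
- chipping_hammer: Loose hammer, 220 mm long, lying beside the work on the -y side of the fence; leave alone. Origin: underside, middle of its length, its x axis along the handle towards the head, which is 88 mm across (along y) and 26 mm high.
Not all that is in view belongs to the job. What is meant by the die_block is not brown, and is the smaller of those in its own colour.

How it is judged (in metres and radians):
At the end, for the whole second after the job is handed in: A long side of the block is parallel to the fence within 2 degrees and within 4 mm of its face, the block is between the lugs, flat on the table and at rest; the bystanders are within 15 mm of where they were (angle between the y axis of die_block and the y axis of fence, either way round below 0.035 rad and x of die_block in the frame of fence between -0.049 and -0.04 m and y of die_block in the frame of fence between -0.047 and 0.047 m and height (world z) of die_block below 0.004 m and angle between die_block's own z axis and vertical below 0.05 rad and linear speed of die_block below 0.01 m/s and distance of each of pipe_stub, gusset, chipping_hammer from where it was at the start of the episode below 0.015 m); the robot touches nothing.
It fails at once if the block is lifted more than 8 mm or tipped more than 7 degrees (height (world z) of die_block above 0.008 m or angle between die_block's own z axis and vertical above 0.12 rad).
It fails at once if the block touches the fence or a lug while it is more than 15 degrees askew (contact force between die_block and fence above 0.5 N and angle between the y axis of die_block and the y axis of fence, either way round above 0.26 rad).
It fails at once if the pipe stub is moved more than 15 mm (distance of pipe_stub from where it was at the start of the episode above 0.015 m).
It fails at once if the L-shaped plate is moved more than 15 mm (distance of gusset from where it was at the start of the episode above 0.015 m).
It fails at once if the hammer is moved more than 15 mm (distance of chipping_hammer from where it was at the start of the episode above 0.015 m).
It also fails if it takes over 64 s, if anything falls off the work surface, if the arm or the gripper's body presses on something with over 40 N, if the wrist force passes 120 N, or if a joint passes its speed limit or range.

### The arm

A 6-joint arm with a two-finger parallel gripper is mounted at the origin on the work surface. World frame = base frame: x ahead of the robot, y to its left, z up, the work surface at z = 0. Lengths are in mm, angles in rad, forces in N, time in s.
With the tool pointing down it reaches from about 400 to 925 mm from the base axis. Payload 3.4 kg.
Tool frame: the origin (TCP) lies midway between the tips of the shut fingers; the grasp point (between the pads) lies 19 mm behind it (grip_point_offset is the distance from the TCP to the grasp point, in mm); x points along the fingers, y is the direction in which the jaws open and shut, and the axes are right-handed (so a half turn about x gives the same grasp; the last joint's range is limited). The gripper opens to 85 mm and grips with 20 to 120 N. Pads are 22 mm wide; open, the fingers measure 114 mm over their backs; the gripper's body (76 mm by 85 mm) begins 54 mm behind the grasp point. The pads swing forward as they close: fully open they stand 13 mm farther back than shut.
Start: joints at [-1.308, 0.307, 1.506, -0, 1.328, -0.073], TCP at [189.996, -542.709, 231.305] pointing down, gripper open.
Joint ranges: [-3.12, 3.12], [-1.05, 2.28], [0.14, 2.33], [-1.42, 4.57], [0.1, 2.73], [-2.68, 2.68]. Speed limits (rad/s): [2.57, 2.57, 3.14, 3.14, 3.14, 3.14].

### API

Orientations are given as a rotation vector (axis times angle).
In Python, from rig import * gives the robot as it stands.
- The arm moves only by the tool carry_out, never from a script. Its argument "deltas" is a list of rows, each a list of 5 numbers: the shift along the tool's x, y, z in mm, then the turn about the tool's x in degrees, then the opening in per cent of the stroke, from 0 (shut) to 100 (fully open). A call has 1 to 12 rows; each row is the pose to reach, as a shift and turn from the pose commanded when the call began, along the tool's axes at that moment; what a row does not reach only later rows make up. A row lasts 1/12 s, in which the tool goes at most 41.7 mm and 7.16 degrees, less where a joint would pass 70% of its speed; a pose out of reach is approached as far as the arm can. A call with a gripper value outside its range is refused whole. The fingers move at their own pace and stop on an object; "squeeze" is the grip in N (left out, the last holds). Time passes only in rows, so rows that repeat a pose let the fingers close. It gives the time, the measured TCP pose, the force and the opening at its end, in the units of the state.
- get_state(): the state, without advancing time (a new reading comes with each control period).
- snapshot(name): name is "scene" or "top" or "wrist"; returns a dict with "frame" (384x512x3 uint8, blue, green, red), "depth" (384x512 float32, mm along the optical axis (not along the pixel's ray), 0 where there is no reading), "mtx" (3x3 intrinsics, pixels), "position" and "attitude" of the camera in the world. Camera axes: x right, y down, z forward; pixel columns grow to the right and rows downward; lengths in mm; the calibration is good to about 2 mm. A picture is of the moment at which its call begins.
- job_done(): hands the job in, once; it reports no verdict.
The state is a dict: "clock": time; "joint_pos": joint angles; "joint_vel": joint speeds; "effort": joint torques, N m; "tcp_pos": TCP position; "tool_rot": TCP orientation; "force": force on the tool from outside, world axes, zero at the start; "wrist_torque": the same for the moment, N m; "grip_width": opening from 0.0 (shut) to 1.0 (fully open).
Only numpy, scipy, OpenCV 4.12 (cv2) and the standard library are available. Lean on these libraries where they do the work, as an engineer would, in place of code of your own. Each camera call takes 0.05 s, during which the arm holds its last target.

## Working session

There is one attempt and no reset: what is moved stays moved. The work goes in short steps, Python scripts to look and compute and a tool call to move; the robot and the scene stay as the last step left them, time stands still between calls to the robot, and variables do not carry over. Pictures are saved under pics/ and viewed, and the job is handed in when it is done.

Besides the shell and the picture viewer there is one more tool, called as a command line: name --pt "numbers of a row" for each row, then --argument value for the rest. carry_out: Moves the arm, as the interface text tells. Its arguments: {"type":"object","properties":{"deltas":{"type":"array"},"squeeze":{"type":"number"}},"required":["deltas"]}

```bash
mkdir -p pics; ls; python3 - <<'E'
from rig import *
import cv2
print(get_state())
for n in ["scene","top"]:
    s=snapshot(n); cv2.imwrite(f"pics/{n}0.png",s["frame"]); print(n,s["mtx"],s["position"],s["attitude"])
E
```

```text
pics
{'clock': 0.0, 'joint_pos': array([-1.30748702e+00,  3.07562684e-01,  1.50769574e+00, -9.83587228e-06,
        1.32844357e+00, -7.34949067e-02]), 'joint_vel': array([-0.00115035,  0.00047115, -0.00068636,  0.00118276, -0.00224097,
       -0.00030179]), 'effort': array([ 1.37267034e-03, -4.57542014e+01, -2.51912999e+01, -1.29320952e-04,
        1.31950303e-02, -1.88713301e-06]), 'tcp_pos': array([ 189.80796383, -541.99739422,  230.37855691]), 'tool_rot': array([ 2.03940891,  0.34893515, -2.03984213]), 'force': array([0.01084559, 0.47272107, 1.41002294]), 'wrist_torque': array([ 0.00946518, -0.05241377,  0.01693112]), 'grip_width': 0.997000716403815}
scene [[439.14428922   0.         251.91510013]
 [  0.         439.14428922 190.29232542]
 [  0.           0.           1.        ]] [1144.30282076 -476.05196112  660.68147332] [-2.04207105 -1.00564498  0.48504438]
top [[357.05544194   0.         249.04700195]
 [  0.         357.05544194 196.24692313]
 [  0.           0.           1.        ]] [ 404.11918094    5.96001501 1029.30030712] [-2.15742712  2.18693291 -0.06716535]
```

View pics/scene0.png

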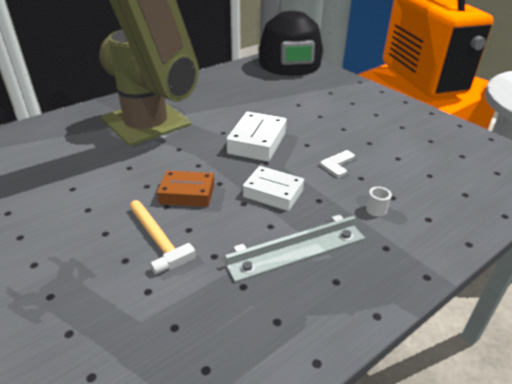

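View pics/top0.png

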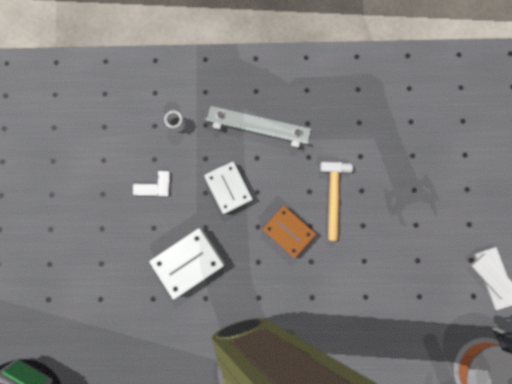

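The die block is the small white one at top-view pixel (228,188). The large white one at (187,263) and the brown one at (290,232) are decoys. The fence runs from (208,115) to (308,137), the hammer is at (335,200), the pipe at (174,121) and the gusset at (155,185). Next I measure the poses.

```bash
cat > h.py <<'E'
from rig import *
import numpy as np, cv2
from scipy.spatial.transform import Rotation as R
def world(s):
    d=s["depth"]; K=s["mtx"]; v,u=np.mgrid[0:384,0:512]
    P=np.stack([(u-K[0,2])/K[0,0]*d,(v-K[1,2])/K[1,1]*d,d],-1)
    return P@R.from_rotvec(s["attitude"]).as_matrix().T+s["position"]
def ray(s,uv,z):
    K=s["mtx"]; uv=np.atleast_2d(uv).astype(float)
    d=np.c_[(uv[:,0]-K[0,2])/K[0,0],(uv[:,1]-K[1,2])/K[1,1],np.ones(len(uv))]@R.from_rotvec(s["attitude"]).as_matrix().T
    p=np.array(s["position"]); return p+d*((z-p[2])/d[:,2])[:,None]
def proj(s,P):
    M=R.from_rotvec(s["attitude"]).as_matrix(); q=(np.atleast_2d(P)-s["position"])@M
    q=q@s["mtx"].T; return q[:,:2]/q[:,2:]
E
python3 - <<'E'
from h import *
s=snapshot("top"); W=world(s); z=W[...,2]
fl=np.median(z[280:300,100:140]); print("floor",fl)
def boxes(img,lo,hi):
    m=((z>lo)&(z<hi)&(s["depth"]>0)).astype(np.uint8)
    n,l,st,c=cv2.connectedComponentsWithStats(m)
    for i in range(1,n):
        if st[i,4]>40 and st[i,0]>100 and st[i,0]+st[i,2]<380 and st[i,1]>80 and st[i,1]<280:
            v,u=np.where(l==i); P=W[l==i]
            r=cv2.minAreaRect(P[:,:2].astype(np.float32))
            print(st[i],np.round(c[i]),"xy",np.round(r[0],1),np.round(r[1],1),round(r[2],1),"zmed",np.round(np.median(P[:,2]),1))
boxes(s,28,45);print();boxes(s,6,25);print();boxes(s,6,60)
im=cv2.resize(s["frame"][90:220,120:370],None,fx=3.2,fy=3.2,interpolation=cv2.INTER_CUBIC); cv2.imwrite("pics/z1.png",im)
E
```

```text
floor 1.0932573398124532
[206 118 103  29 355] [258. 131.] xy [664.7   0.7] [299.9  23.3] 75.8 zmed 30.6
[ 205  162   47   52 1358] [228. 188.] xy [509.1  82. ] [119.   89.3] 25.8 zmed 36.8
[ 263  206   53   52 1414] [289. 232.] xy [384.2 -85.6] [120.   89.9] 47.5 zmed 36.7

[ 208  106  103   35 1186] [259. 123.] xy [698.8  -8.1] [299.4  41.1] 76.8 zmed 9.2
[214 124  79  18 134] [251. 132.] xy [670.    9.5] [229.2  15.4] 79.8 zmed 16.4
[320 166  33  75 474] [334. 200.] xy [ 461.7 -212.2] [ 88.3 207. ] 82.7 zmed 22.1
[134 171  36  25 512] [155. 186.] xy [528.7 305.3] [100.5  70.7] 86.9 zmed 12.7

[ 206  106  105   43 1769] [258. 126.] xy [684.9  -4.4] [299.9  66. ] 75.9 zmed 10.4
[165 111  20  21 234] [175. 121.] xy [702.2 232.3] [45.9 46.2] 60.1 zmed 37.5
[ 205  162   47   52 1377] [228. 188.] xy [508.9  81.9] [119.4  89.3] 25.8 zmed 36.8
[320 162  33  79 938] [334. 193.] xy [ 467.1 -217.3] [ 88.3 218.7] 85.4 zmed 24.5
[134 171  36  25 512] [155. 186.] xy [528.7 305.3] [100.5  70.7] 86.9 zmed 12.7
[ 262  206   54   52 1419] [289. 232.] xy [384.2 -85.6] [120.1  89.9] 47.5 zmed 36.7
[ 150  228   75   71 2772] [187. 263.] xy [296.1 199.8] [126.4 177.5] 33.0 zmed 49.9
```

View pics/z1.png

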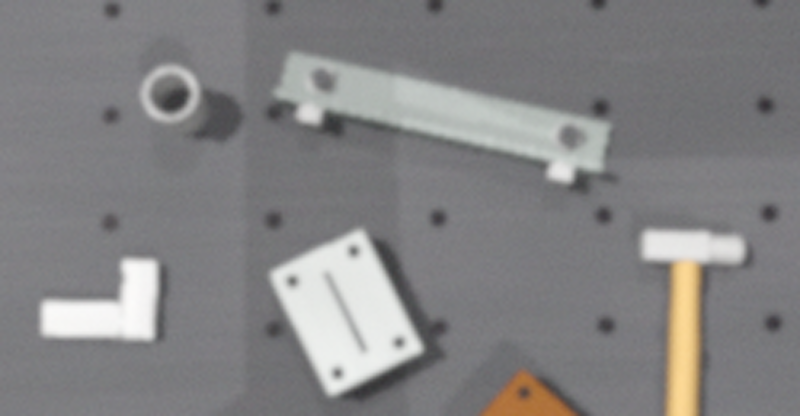

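```bash
cat >> h.py <<'E'
def tool():
    s=get_state(); M=R.from_rotvec(s["tool_rot"]).as_matrix(); return s,M
def yaw_ty(M): return np.degrees(np.arctan2(M[1,1],M[0,1]))
def rows(targets):
    """targets: (x,y,z,world yaw of tool y deg); prints the deltas in tool axes"""
    s,M=tool(); p=s["tcp_pos"]; y0=yaw_ty(M)
    print("t",round(s["clock"],2),"tcp",np.round(p,1),"yaw",round(y0,2),"tilt",np.round(M[:,0],3))
    sg=-1 if M[2,0]<0 else 1
    for t in targets:
        d=M.T@(np.array(t[:3])-p); dy=(t[3]-y0+90)%180-90
        print(np.round(d,1),"turn",round(sg*dy,1))
FY=75.9; fx=np.array([.970,-.2436]); fy=np.array([.2436,.970]); F0=np.array([667.4,0])
def fence(p): d=np.array(p)[:2]-F0; return np.round([d@fx,d@fy],1)
def block(name="top",near=None):
    s=snapshot(name); W=world(s); z=W[...,2]
    m=((z>31)&(z<43)&(s["frame"].min(-1)>120)&(W[...,0]>380)&(W[...,1]>-70)&(W[...,1]<200)).astype(np.uint8)
    m=cv2.morphologyEx(m,cv2.MORPH_OPEN,np.ones((3,3)))
    n,l,st,c=cv2.connectedComponentsWithStats(m); i=1+np.argmax(st[1:,4])
    r=cv2.minAreaRect(W[l==i][:,:2].astype(np.float32))
    a=r[2] if r[1][0]>r[1][1] else r[2]+90
    a=(a-FY+90)%180-90+FY
    print("block",np.round(r[0],1),np.round(r[1],1),"yaw",round(a,1),"to go",round(FY-a,1),"fence",fence(r[0]))
    return s,np.array(r[0]),a
E
python3 - <<'E'
from h import *
s,c,a=block()
yb=np.array([np.cos(np.radians(a)),np.sin(np.radians(a))]); xb=np.array([yb[1],-yb[0]])
st=c-48*yb-(45+11+8)*xb; print(st)
rows([(*st,120,a),(*st,6,a)])
E
```

```text
block [509.2  81.9] [119.   89.1] yaw 25.8 to go 50.1 fence [-173.4   41. ]
[438.19667569 118.71987623]
t 0.2 tcp [ 189.9 -542.3  230.7] yaw -70.7 tilt [-0.     0.001 -1.   ]
[ 111.5 -541.7 -452.8] turn 83.5
[ 225.5 -541.5 -452.8] turn 83.5
```

```bash
python3 - <<'E'
from h import *
rows([(450,-200,200,-70.7+60),(438,118.7,120,25.8)])
E
```

```text
t 0.2 tcp [ 189.9 -542.3  230.7] yaw -70.7 tilt [-0.     0.001 -1.   ]
[  31.1 -237.1 -358.6] turn -60.0
[ 111.5 -541.7 -452.6] turn 83.5
```

carry_out --pt "4 -24 -36 -6 0" --pt "7 -47 -72 -12 0" --pt "10 -71 -108 -18 0" --pt "13 -95 -143 -24 0" --pt "16 -119 -179 -30 0" --pt "19 -142 -215 -36 0" --pt "22 -166 -251 -42 0" --pt "25 -190 -287 -48 0" --pt "28 -213 -323 -54 0" --pt "31 -237 -359 -60 0" --pt "40 -275 -370 -65 0" --pt "50 -310 -382 -70 0"

```text
clock: 1.2
tcp_pos: [450.7, -129.8, 183.6]
tool_rot: [1.216, 1.202, -1.213]
force: [0.4, 0.8, -0.1]
grip_width: -0.005
```

```bash
python3 - <<'E'
from h import *
rows([(438,118.7,120,25.8),(438,118.7,6,25.8)])
print(get_state()["joint_pos"])
E
```

```text
t 1.2 tcp [ 450.7 -129.8  183.6] yaw -0.44 tilt [ 0.004 -0.001 -1.   ]
[  63.3  -14.9 -248.5] turn -26.2
[ 177.3  -15.3 -248.6] turn -26.2
[-3.70864166e-01  2.03589597e-01  1.79020772e+00  4.25569087e-04
  1.14406850e+00 -3.63437406e-01]
```

carry_out --pt "9 -2 -36 -5 0" --pt "18 -4 -72 -10 0" --pt "27 -6 -108 -15 0" --pt "36 -8 -144 -20 0" --pt "45 -10 -180 -24 0" --pt "55 -13 -216 -26 0" --pt "63 -15 -240 -26 0" --pt "63 -15 -240 -26 0"

```text
clock: 1.87
tcp_pos: [434.2, 112.8, 118.8]
tool_rot: [0.875, 1.391, -0.876]
force: [-0.4, -0.5, 0.7]
grip_width: -0.002
```

```bash
python3 - <<'E'
from h import *
rows([(438,118.7,120,25.8),(438,118.7,6,25.8)])
E
```

```text
t 1.87 tcp [434.2 112.8 118.8] yaw 25.53 tilt [-0.003  0.001 -1.   ]
[-1.2  6.  -3.7] turn -0.3
[112.8   6.2  -3.5] turn -0.3
```

carry_out --pt "15 3 -2 0 0" --pt "45 6 -4 0 0" --pt "75 6 -4 0 0" --pt "100 6 -4 0 0" --pt "111 6 -4 0 0" --pt "111 6 -4 0 0"

```text
clock: 2.37
tcp_pos: [437.7, 114.4, 6.9]
tool_rot: [0.876, 1.39, -0.882]
force: [0.0, -0.4, 0.3]
grip_width: -0.001
```

```bash
cat >> h.py <<'E'
def arc(c,a,side,end,degs,lev=48,cor=34,gap0=0,z=6):
    """push plan. side=-1: on face x=-45 (push +xb); end=-1: near y=-lev."""
    yb=np.array([np.cos(np.radians(a)),np.sin(np.radians(a))]); xb=np.array([yb[1],-yb[0]])
    p0=c+end*lev*yb+side*(45+11)*xb; C=c-end*cor*yb
    T=[(*p0,z,a)]
    for d in degs:
        q=R.from_euler('z',d,degrees=True).as_matrix()[:2,:2]; T.append((*(C+q@(p0-C)),z,a+d))
    rows(T)
E
python3 - <<'E'
from h import *
s,c,a=block(); arc(c,a,-1,-1,[5,10,15,20,25])
E
```

```text
block [509.6  81.1] [119.2  88. ] yaw 26.1 to go 49.8 fence [-172.8   40.3]
t 2.42 tcp [438.7 114.6   8.1] yaw 25.27 tilt [-0.003 -0.001 -1.   ]
[2.1 1.1 5.3] turn -0.9
[ 2.1 -3.4 12.7] turn -5.9
[ 2.1 -7.2 20.5] turn -10.9
[  2.1 -10.3  28.6] turn -15.9
[  2.1 -12.7  36.9] turn -20.9
[  2.1 -14.3  45.4] turn -25.9
```

carry_out --pt "2 1 2.5 -1 0" --pt "2 1 5 -1 0" --pt "2 -1 9 -3.5 0" --pt "2 -3.5 13 -6 0" --pt "2 -5.5 17 -8.5 0" --pt "2 -7 21 -11 0" --pt "2 -9 25 -13.5 0" --pt "2 -10.5 29 -16 0" --pt "2 -11.5 33 -18.5 0" --pt "2 -13 37 -21 0" --pt "2 -13.5 41 -23.5 0" --pt "2 -14.5 45 -26 0"

```text
clock: 3.42
tcp_pos: [445.2, 68.3, 8.2]
tool_rot: [0.528, 1.506, -0.527]
force: [-0.7, 2.5, -0.6]
grip_width: 0.0
```

```bash
python3 - <<'E'
from h import *
s,c,a=block(); arc(c,a,-1,-1,[5,10]); arc(c,a,1,1,[5,10,15,20]); print(get_state()["force"])
cv2.imwrite("pics/t2.png",s["frame"])
E
```

```text
block [556.1  82.6] [ 56.  101.9] yaw 93.0 to go -17.1 fence [-128.1   53. ]
t 3.47 tcp [445.4  67.7   8.1] yaw 51.51 tilt [ 0.  0. -1.]
[ 2.1  7.5 67.2] turn -41.5
[ 2.1  9.  75.7] turn -46.5
[ 2.1 11.1 84.1] turn -51.5
t 3.47 tcp [445.4  67.7   8.1] yaw 51.51 tilt [ 0.  0. -1.]
[  2.2 153.6  87.4] turn -41.5
[  2.2 152.2  78.9] turn -46.5
[  2.2 150.   70.5] turn -51.5
[  2.2 147.   62.4] turn -56.5
[  2.2 143.4  54.5] turn -61.5
[-1.17912207  0.13983503 -0.03396306]
```

View pics/t2.png

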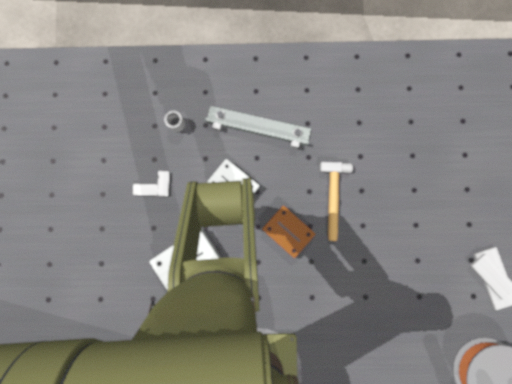

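The arm hides most of the block in the top view; only its far corner at (240,175) shows. I'll try the scene camera.

```bash
python3 - <<'E'
from h import *
s,c,a=block("scene"); cv2.imwrite("pics/s2.png",s["frame"])
E
```

```text
block [520.9  68.2] [120.2  96.1] yaw 50.0 to go 25.9 fence [-158.8   30.4]
```

View pics/s2.png

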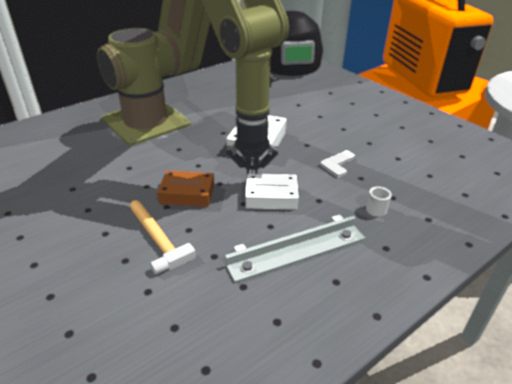

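```bash
sed -i 's/z>31)/z>33.5)/' h.py; python3 - <<'E'
from h import *
s,c,a=block("scene")
a=51.; yb=np.array([np.cos(np.radians(a)),np.sin(np.radians(a))]); xb=np.array([yb[1],-yb[0]])
p=c+46*yb+(56+14)*xb; print(p)
rows([(445-9,68+6,8,51.5),(445-9,68+6,80,51.5),(*p,80,51.5),(*p,6,51.5)])
arc(c,a,1,1,[4,8,12,16],lev=46)
E
```

```text
block [508.   57.2] [84.7 77.2] yaw 49.3 to go 26.6 fence [-168.6   16.7]
[591.30970968  48.93630761]
t 3.57 tcp [445.8  68.    8. ] yaw 51.2 tilt [ 0.001  0.    -1.   ]
[ -0.   -1.5 -11.4] turn -0.3
[-72.   -1.4 -11.3] turn -0.3
[-71.9  76.4 125.4] turn -0.3
[  2.1  76.3 125.4] turn -0.3
t 3.57 tcp [445.8  68.    8. ] yaw 51.2 tilt [ 0.001  0.    -1.   ]
[  2.1  76.4 111.4] turn 0.2
[  2.1  80.1 105.7] turn -3.8
[ 2.1 83.4 99.7] turn -7.8
[ 2.1 86.3 93.6] turn -11.8
[ 2.1 88.8 87.2] turn -15.8
```

```bash
sed -i 's/z>33.5)/z>lo)/; s/def block(name="top",near=None)/def block(name="top",lo=31)/' h.py; python3 - <<'E'
from h import *
s=snapshot("scene");W=world(s);z=W[...,2]
print(np.round(z[176:210:2,275],1)); print(np.round(z[184,248:300:4],1),np.round(z[185,60:80:4],1))
for lo in (29,31,32): block("scene",lo)
E
```

```text
[33.5 32.4 35.6 35.2 35.  33.2 34.8 34.9 35.7 33.9 32.5 31.6 26.6 21.
 14.6  9.3  2.4]
[33.3 32.8 33.1 33.8 33.1 35.7 33.3 32.8 35.1 36.3 37.4 33.8 34.2] [-1.6 -5.2 -3.  -2.4 -2.1]
block [520.6  68.2] [120.2  94.9] yaw 49.9 to go 26.0 fence [-159.    30.3]
block [520.8  68. ] [120.   94.4] yaw 50.3 to go 25.6 fence [-158.8   30.3]
block [520.3  68.5] [119.5  94.1] yaw 50.5 to go 25.4 fence [-159.4   30.6]
```

```bash
python3 - <<'E'
from h import *
c=np.array([519.5,69.5]);a=50.5; yb=np.array([np.cos(np.radians(a)),np.sin(np.radians(a))]); xb=np.array([yb[1],-yb[0]])
p=c+46*yb+(56+14)*xb; print(p)
rows([(445-9,68+6,8,51.5),(445-9,68+6,80,51.5),(*p,80,51.5),(*p,6,51.5)])
arc(c,a,1,1,[4,8,12,16],lev=46)
E
```

```text
[602.77331897  60.46925542]
t 3.77 tcp [446.1  68.4   7.6] yaw 51.26 tilt [ 0.001  0.    -1.   ]
[ -0.4  -2.  -11.4] turn -0.2
[-72.4  -1.9 -11.3] turn -0.2
[-72.3  91.9 127.2] turn -0.2
[  1.7  91.8 127.2] turn -0.2
t 3.77 tcp [446.1  68.4   7.6] yaw 51.26 tilt [ 0.001  0.    -1.   ]
[  1.7  92.  113.2] turn 0.8
[  1.7  95.8 107.5] turn -3.2
[  1.7  99.2 101.6] turn -7.2
[  1.7 102.1  95.5] turn -11.2
[  1.7 104.6  89.1] turn -15.2
```

carry_out --pt "0 -2 -11 0 0" --pt "-25 -2 -11 0 0" --pt "-55 -2 -11 0 0" --pt "-75 5 0 0 0" --pt "-75 25 30 0 0" --pt "-75 45 60 0 0" --pt "-75 65 90 0 0" --pt "-75 82 115 0 0" --pt "-75 92 128 0 0" --pt "-75 92 128 0 0" --pt "-45 92 128 0 0" --pt "-15 92 128 0 0"

```text
clock: 4.77
tcp_pos: [604.5, 60.7, 23.2]
tool_rot: [0.53, 1.501, -0.527]
force: [-0.7, -0.3, -1.0]
grip_width: -0.002
```

```bash
python3 - <<'E'
from h import *
s,c,a=block(); cv2.imwrite("pics/t3.png",s["frame"])
block("scene")
c=np.array([519.5,69.5]);a=50.5
arc(c,a,1,1,[4,8,12,16],lev=46)
E
```

```text
block [571.   82.5] [48.  26.4] yaw 89.1 to go -13.2 fence [-113.6   56.5]
block [504.1  48.3] [66.6 94.4] yaw 142.9 to go -67.0 fence [-170.2    7. ]
t 4.87 tcp [597.5  60.5  17.9] yaw 51.31 tilt [-0.011 -0.    -1.   ]
[11.9  3.6 -9.8] turn 0.8
[ 11.9   7.4 -15.4] turn -3.2
[ 12.   10.8 -21.3] turn -7.2
[ 12.   13.7 -27.5] turn -11.2
[ 12.   16.3 -33.8] turn -15.2
```

View pics/t3.png

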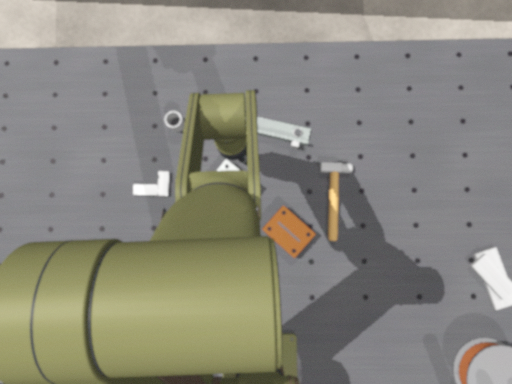

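carry_out --pt "6 0 0 0 0" --pt "12 0 0 0 0" --pt "12 2 -4 0 0" --pt "12 3.5 -8 0 0" --pt "12 5.5 -12 -2 0" --pt "12 7.5 -15.5 -4 0" --pt "12 9.5 -19.5 -6.5 0" --pt "12 11.5 -23.5 -9 0" --pt "12 13.5 -27.5 -11.5 0" --pt "12 15 -30.5 -13.5 0" --pt "12 15 -30.5 -13.5 0"

```text
clock: 5.78
tcp_pos: [589.9, 91.8, 11.6]
tool_rot: [0.345, 1.54, -0.343]
force: [0.8, 0.5, 0.6]
grip_width: 0.001
```

```bash
python3 - <<'E'
from h import *
s,c,a=block("scene",30); cv2.imwrite("pics/s4.png",s["frame"]); rows([]);print(get_state()["force"])
E
```

```text
block [507.7  58.3] [87.8 93.7] yaw 150.8 to go -74.9 fence [-169.1   17.6]
t 5.83 tcp [589.8  91.6  11.5] yaw 64.79 tilt [ 0.003  0.    -1.   ]
[ 0.41140386 -1.05802364  0.67683999]
```

View pics/s4.png

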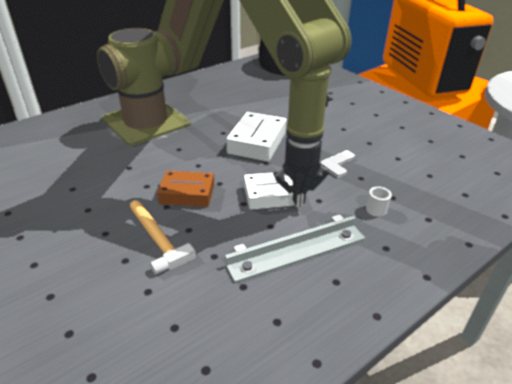

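```bash
python3 - <<'E'
from h import *
rows([(429,60,80,64.8),(429,60,40,64.8)])
E
```

```text
t 5.83 tcp [589.8  91.6  11.5] yaw 64.79 tilt [ 0.003  0.    -1.   ]
[ -69.   -97.  -131.8] turn -0.0
[ -29.   -97.  -131.9] turn -0.0
```

carry_out --pt "0 0 8 0 0" --pt "-30 0 10 0 0" --pt "-60 0 10 0 0" --pt "-75 -20 -15 0 0" --pt "-75 -45 -45 0 0" --pt "-75 -65 -75 0 0" --pt "-75 -85 -105 0 0" --pt "-75 -97 -132 0 0" --pt "-75 -97 -132 0 0" --pt "-75 -97 -132 0 0"

```text
clock: 6.67
tcp_pos: [425.9, 59.1, 85.5]
tool_rot: [0.346, 1.544, -0.346]
force: [0.7, 0.5, 0.3]
grip_width: -0.001
```

```bash
python3 - <<'E'
from h import *
s,c,a=block("scene",30); cv2.imwrite("pics/s5.png",s["frame"])
arc(c,a,-1,-1,[3,6,9,12,15])
E
```

```text
block [516.   71.9] [120.1  92.7] yaw 61.0 to go 14.9 fence [-164.4   32.9]
t 6.72 tcp [428.5  59.2  85.8] yaw 64.75 tilt [ 0.002  0.    -1.   ]
[79.8  4.6 14.5] turn 3.8
[79.8  1.5 18.7] turn 0.8
[79.8 -1.4 23. ] turn -2.2
[79.8 -4.1 27.5] turn -5.2
[79.8 -6.5 32.1] turn -8.2
[79.8 -8.6 36.8] turn -11.2
```

View pics/s5.png

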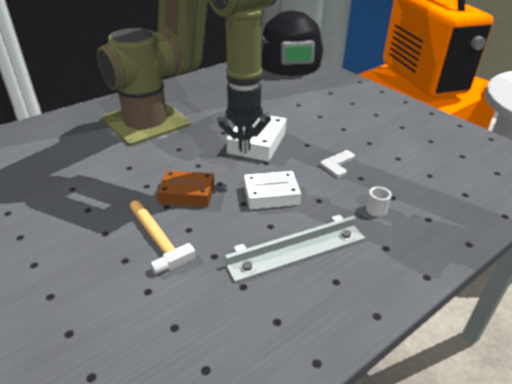

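carry_out --pt "25 2 2 2 0" --pt "55 4 3 4 0" --pt "79 5 4 4 0" --pt "79 5 8 4 0" --pt "79 5 12 4 0" --pt "79 4 15 3.5 0" --pt "79 1.5 18.5 1 0" --pt "79 -1.5 23 -2 0" --pt "79 -4 27.5 -5 0" --pt "79 -6.5 32 -8 0" --pt "79 -8 36 -10.5 0" --pt "79 -8 36 -10.5 0"

```text
clock: 7.72
tcp_pos: [458.2, 36.1, 7.5]
tool_rot: [0.201, 1.56, -0.201]
force: [-1.9, -0.0, 0.1]
grip_width: -0.002
```

```bash
python3 - <<'E'
from h import *
s,c,a=block("scene",30);s,c,a=block("scene",31); cv2.imwrite("pics/s6.png",s["frame"])
arc(c,a,-1,-1,[3,6,9,12,15])
E
```

```text
block [523.4  68.1] [120.6  98.1] yaw 75.6 to go 0.3 fence [-156.3   31. ]
block [523.5  67.2] [120.   96.2] yaw 75.3 to go 0.6 fence [-156.    30.1]
t 7.82 tcp [458.3  36.5   7.3] yaw 75.21 tilt [ 0.003 -0.    -1.   ]
[ 1.3 -1.7 -0.8] turn -0.1
[ 1.3 -4.5  3.6] turn -3.1
[ 1.4 -7.1  8.1] turn -6.1
[ 1.4 -9.5 12.8] turn -9.1
[  1.4 -11.6  17.5] turn -12.1
[  1.4 -13.4  22.4] turn -15.1
```

View pics/s6.png

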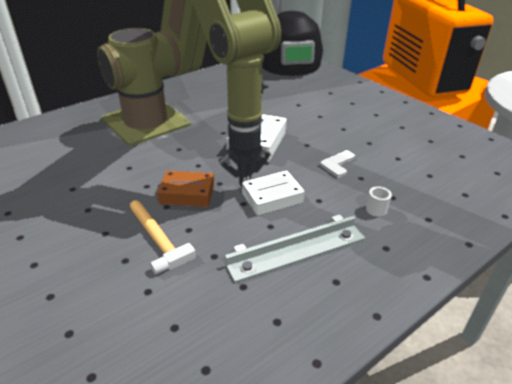

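```bash
python3 - <<'E'
from h import *
c=np.array([522.,68.]); p=c-(45+11+15)*fx
rows([(*p,70,75.9),(*p,1,75.9)])
E
```

```text
t 7.82 tcp [458.3  36.5   7.3] yaw 75.21 tilt [ 0.003 -0.    -1.   ]
[-62.7  45.9 -17.3] turn -0.7
[  6.3  45.9 -17.5] turn -0.7
```

carry_out --pt "0 0 -8 0 0" --pt "-20 0 -17 0 0" --pt "-50 8 -17 -0.7 50" --pt "-63 25 -17 -0.7 100" --pt "-63 46 -17 -0.7 100" --pt "-63 46 -17 -0.7 100" --pt "-63 46 -17 -0.7 100" --pt "-63 46 -17 -0.7 100" --pt "-63 46 -17 -0.7 100" --pt "-63 46 -17 -0.7 100"

```text
clock: 8.65
tcp_pos: [451.6, 85.0, 68.8]
tool_rot: [0.192, 1.563, -0.193]
force: [0.1, -0.4, -0.1]
grip_width: 1.002
```

```bash
python3 - <<'E'
from h import *
print(get_state()["grip_width"])
for lo in(29,30,31,32): s,c,a=block("scene",lo)
s,c2,a2=block("top")
cv2.imwrite("pics/s7.png",s["frame"])
p=np.array([522.,68.])-(45+11+15)*fx
rows([(*p,70,75.9),(*p,1,75.9)])
E
```

```text
1.0016105830566455
block [525.  67.] [120.4  94.2] yaw 75.7 to go 0.2 fence [-154.5   30.3]
block [525.1  67.6] [121.   94.4] yaw 75.8 to go 0.1 fence [-154.5   31. ]
block [525.4  67.3] [120.7  94. ] yaw 75.7 to go 0.2 fence [-154.1   30.6]
block [524.8  67.2] [120.7  93.3] yaw 75.5 to go 0.4 fence [-154.7   30.5]
block [513.9  25.5] [44.9 93.4] yaw -0.4 to go 76.3 fence [-155.1  -12.7]
t 8.9 tcp [452.2  85.3  68.9] yaw 75.96 tilt [-0.001 -0.    -1.   ]
[-1.1  0.3  0.9] turn 0.1
[67.9  0.3  0.9] turn 0.1
```

View pics/s7.png

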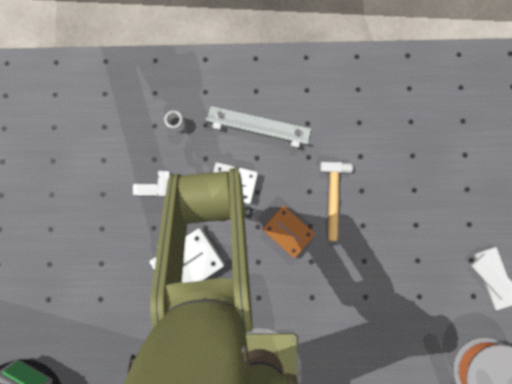

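carry_out --pt "20 0 0 0 100" --pt "45 0 0 0 100" --pt "67 0 0 0 100" --pt "67 0 2 0 100" --pt "67 0 8 0 100" --pt "67 0 13 0 100" --pt "67 0 18 0 100" --pt "67 0 23 0 100" --pt "67 0 29 0 100" --pt "67 0 35 0 100" --pt "67 0 41 0 100" --pt "67 0 47 0 100"

```text
clock: 9.9
tcp_pos: [494.2, 74.3, 2.8]
tool_rot: [0.192, 1.569, -0.193]
force: [-8.3, 3.2, 3.9]
grip_width: 0.998
```

```bash
python3 - <<'E'
from h import *
print(get_state()["grip_width"],get_state()["force"])
s,c,a=block("scene",30)
p=get_state()["tcp_pos"]; print("tcp fence",fence(p))
rows([])
cv2.imwrite("pics/s8.png",s["frame"])
E
```

```text
0.9980519759583831 [-8.30943868  3.18197252  3.87366638]
block [547.9  60.5] [121.1  96.9] yaw 75.8 to go 0.1 fence [-130.7   29.6]
tcp fence [-183.5   30.3]
t 9.95 tcp [496.8  74.    3. ] yaw 75.98 tilt [-0.003  0.    -1.   ]
```

View pics/s8.png

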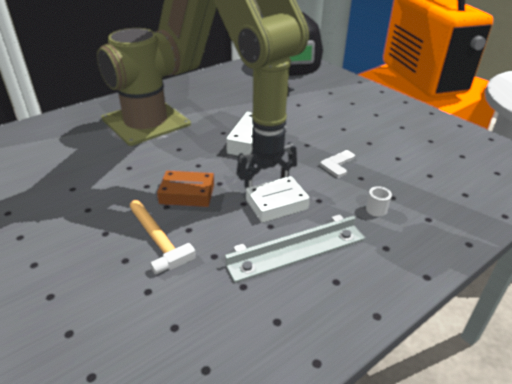

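carry_out --pt "0 0 4 0 100" --pt "0 0 10 0 100" --pt "0 0 16 0 100" --pt "0 0 22 0 100" --pt "0 0 28 0 100" --pt "0 0 34 0 100" --pt "0 0 40 0 100" --pt "0 0 46 0 100" --pt "0 0 52 0 100" --pt "0 0 58 0 100" --pt "0 0 64 0 100" --pt "0 0 66 0 100"

```text
clock: 10.95
tcp_pos: [560.9, 58.2, 2.7]
tool_rot: [0.192, 1.565, -0.192]
force: [-5.5, 1.9, 1.5]
grip_width: 0.999
```

```bash
python3 - <<'E'
from h import *
print(get_state()["grip_width"],get_state()["force"])
s,c,a=block("scene",30);s,c,a=block("top",31)
p=get_state()["tcp_pos"]; print("tcp fence",fence(p))
rows([])
s=snapshot("scene")
cv2.imwrite("pics/s9.png",cv2.resize(s["frame"][120:300,150:400],None,fx=3.2,fy=3.2,interpolation=cv2.INTER_CUBIC))
E
```

```text
0.9991544706456198 [-5.50839228  1.86782862  1.49326731]
block [615.3  44.5] [121.   94.5] yaw 76.5 to go -0.6 fence [-61.3  30.5]
block [624.  -15.2] [11.3 38.2] yaw -1.1 to go 77.0 fence [-38.4 -25.3]
tcp fence [-117.    30.5]
t 11.05 tcp [561.3  58.1   2.7] yaw 75.99 tilt [-0.001 -0.    -1.   ]
```

View pics/s9.png

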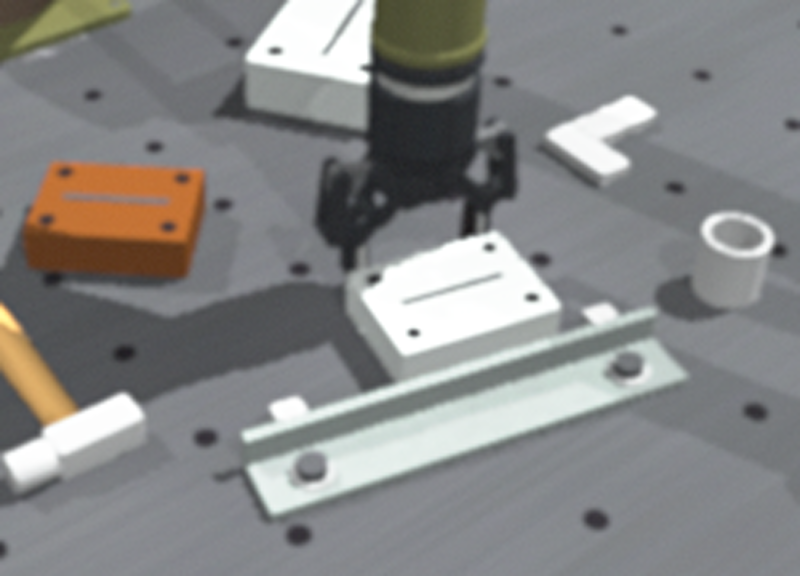

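The block is now parallel to the fence, about 15 mm short, with its right end clear of the lug. I'll finish slowly and watch the force.

carry_out --pt "0 0 2 0 100" --pt "0 0 4 0 100" --pt "0 0 6 0 100" --pt "0 0 8 0 100" --pt "0 0 10 0 100" --pt "0 0 11 0 100" --pt "0 0 12 0 100" --pt "0 0 13 0 100" --pt "0 0 13 0 100"

```text
clock: 11.85
tcp_pos: [572.0, 55.5, 2.4]
tool_rot: [0.192, 1.567, -0.192]
force: [-8.6, 1.7, 5.4]
grip_width: 1.0
```

carry_out --pt "0 0 1 0 100" --pt "0 0 1.5 0 100" --pt "0 0 2 0 100"

```text
clock: 12.1
tcp_pos: [573.6, 55.1, 2.4]
tool_rot: [0.192, 1.567, -0.192]
force: [-9.6, 1.8, 6.8]
grip_width: 0.999
```

carry_out --pt "0 0 1 0 100" --pt "0 0 1.5 0 100" --pt "0 0 2 0 100" --pt "0 0 2 0 100"

```text
clock: 12.43
tcp_pos: [575.8, 54.6, 2.4]
tool_rot: [0.192, 1.567, -0.192]
force: [-8.7, 2.4, 5.5]
grip_width: 0.999
```

carry_out --pt "0 0 1 0 100" --pt "0 0 1.5 0 100" --pt "0 0 2 0 100" --pt "0 0 2 0 100"

```text
clock: 12.77
tcp_pos: [577.7, 54.1, 2.4]
tool_rot: [0.192, 1.567, -0.192]
force: [-8.1, 2.4, 5.8]
grip_width: 0.998
```

carry_out --pt "0 0 1 0 100" --pt "0 0 1.5 0 100" --pt "0 0 2 0 100" --pt "0 0 2 0 100"

```text
clock: 13.1
tcp_pos: [579.5, 53.6, 2.4]
tool_rot: [0.192, 1.567, -0.192]
force: [-8.1, 1.7, 5.9]
grip_width: 0.998
```

```bash
python3 - <<'E'
from h import *
print(get_state()["grip_width"],get_state()["force"])
s,c,a=block("scene",32)
p=get_state()["tcp_pos"]; print("tcp fence",fence(p))
cv2.imwrite("pics/s10.png",cv2.resize(s["frame"][160:290,200:380],None,fx=4.4,fy=4.4,interpolation=cv2.INTER_CUBIC))
E
```

```text
0.9977893355024949 [-8.13857766  1.69619155  5.86280031]
block [634.2  39.6] [120.8  93.3] yaw 77.2 to go -1.3 fence [-41.9  30.3]
tcp fence [-98.3  30.6]
```

View pics/s10.png

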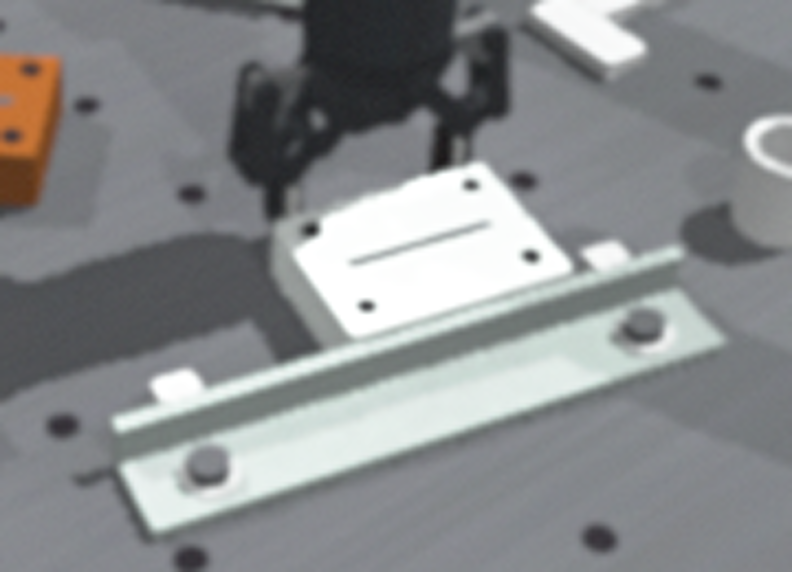

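carry_out --pt "0 0 1 0 100" --pt "0 0 1.5 0 100" --pt "0 0 2 0 100" --pt "0 0 2 0 100"

```text
clock: 13.48
tcp_pos: [579.4, 53.7, 2.4]
tool_rot: [0.192, 1.571, -0.192]
force: [-11.7, 4.2, 9.0]
grip_width: 0.999
```

carry_out --pt "0 0 1 0 100" --pt "0 0 1 0 100"

```text
clock: 13.65
tcp_pos: [579.4, 53.6, 2.2]
tool_rot: [0.192, 1.572, -0.192]
force: [-13.1, 5.1, 9.8]
grip_width: 1.003
```

carry_out --pt "0 0 1 0 100" --pt "0 0 1 0 100"

```text
clock: 13.82
tcp_pos: [579.3, 53.6, 2.1]
tool_rot: [0.193, 1.574, -0.192]
force: [-15.3, 4.8, 10.0]
grip_width: 0.999
```

carry_out --pt "0 0 1.5 0 100" --pt "0 0 3 0 100" --pt "0 0 3 0 100"

```text
clock: 14.07
tcp_pos: [579.2, 53.5, 1.9]
tool_rot: [0.193, 1.58, -0.192]
force: [-19.7, 6.9, 15.9]
grip_width: 1.0
```

```bash
python3 - <<'E'
from h import *
s=get_state();print(s["force"],s["wrist_torque"],fence(s["tcp_pos"]))
block("scene",32); rows([])
E
```

```text
[-19.72944597   6.85525734  15.8663138 ] [1.05408483 2.7368298  0.03800256] [-98.6  30.4]
block [634.5  40.1] [121.2  92.6] yaw 76.4 to go -0.5 fence [-41.7  30.9]
t 14.12 tcp [579.2  53.5   2. ] yaw 75.98 tilt [-0.017  0.003 -1.   ]
```

Firm contact now: the TCP has stopped and the force is climbing. I'll back off straight, lift, and move clear to check.

carry_out --pt "0 0 -4 0 100" --pt "0 0 -10 0 100" --pt "0 0 -18 0 100" --pt "0 0 -28 0 100" --pt "-20 0 -38 0 100" --pt "-50 0 -60 0 100" --pt "-85 0 -90 0 100" --pt "-120 0 -120 0 100" --pt "-150 0 -150 0 100" --pt "-150 0 -150 0 100"

```text
clock: 14.95
tcp_pos: [441.4, 88.6, 156.0]
tool_rot: [0.192, 1.558, -0.19]
force: [-0.3, 0.1, 0.2]
grip_width: 1.003
```

```bash
python3 - <<'E'
from h import *
for lo in (30,32): block("scene",lo)
s,c,a=block("top",31); cv2.imwrite("pics/t11.png",s["frame"])
s=snapshot("scene");cv2.imwrite("pics/s11.png",cv2.resize(s["frame"][160:290,200:380],None,fx=4.4,fy=4.4,interpolation=cv2.INTER_CUBIC))
E
```

```text
block [634.7  39.8] [120.3  92.7] yaw 76.2 to go -0.3 fence [-41.4  30.7]
block [634.9  39.2] [119.7  92.1] yaw 75.9 to go 0.0 fence [-41.   30.1]
block [633.4  39.9] [120.2  93.9] yaw 76.0 to go -0.1 fence [-42.7  30.4]
```

View pics/s11.png

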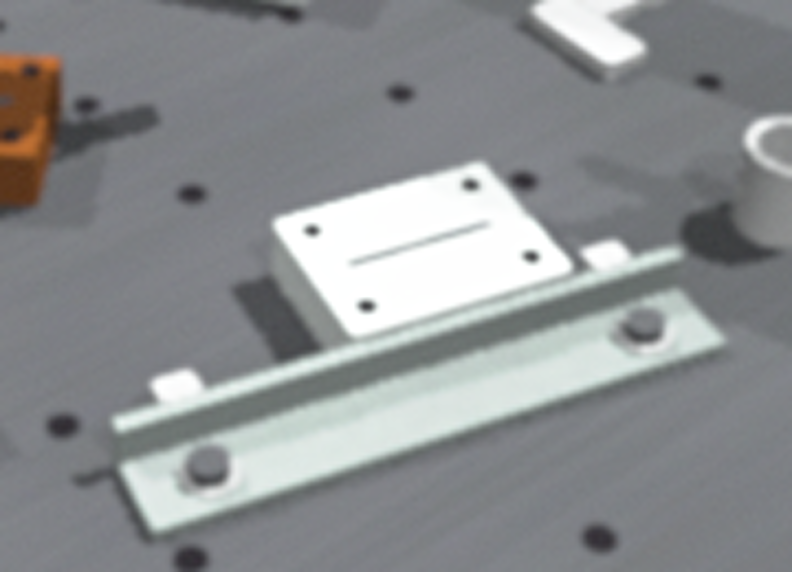

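View pics/t11.png

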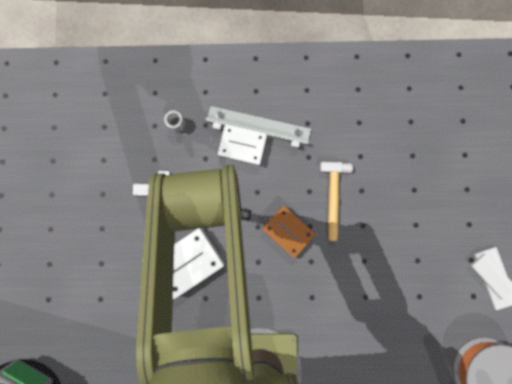

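```bash
python3 - <<'E'
from h import *
s=get_state(); print(s["force"],abs(s["joint_vel"]).max())
print(job_done())
E
```

```text
[ 0.12887167  0.40092096 -0.09798544] 0.03893316144896993
the job is handed in; nothing more can be done
None
```

The die block is up flat against the fence between the lugs, and I handed the job in at about 15 s of the 64 s allowed.

I turned it about 50° with the shut fingertips, pushing at its near-left, far-right and then near-left corners. I then opened the fingers and pushed the long side flat against the fence with both of them, stopping when the tool stalled at about 20 N. After that I backed off and lifted clear.

| Last check | Measured | Limit |
|---|---|---|
| Long side to fence | within 0.3° | 2° |
| Block x in the fence frame | −41 to −43 mm | −49 to −40 mm |
| Block y in the fence frame | about +30 mm | ±47 mm |

- **x reading:** a block flush against the face should read −45 mm. The readings come out 2–4 mm past that, which I put down to camera calibration and edge error. The stalled push and the picture, which shows no gap, both point to it being flush.
- **Bystanders:** the hammer and pipe look unmoved in the final top view. The arm hid most of the L-plate there, but the part in view, and its corner in the scene view, look in place. I did not re-measure any of the three.
- **Tilt and height:** I did not measure these separately at the end.

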